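# Press a card dial in the desk press

## Robot

A 6-joint arm with a two-finger parallel gripper is mounted at the origin on the work surface. World frame = base frame: x ahead of the robot, y to its left, z up, the work surface at z = 0. Lengths are in m, angles in rad, forces in N, time in s.
With the tool pointing down it reaches from about 0.3 to 1 m from the base axis. Payload 5.1 kg.
Tool frame: the origin (TCP) lies between the finger pads; the fingertips stand 14 mm ahead of it and the grasp point (between the pads) lies 5 mm behind it; z points along the fingers, x is the direction in which the jaws open and shut, and the axes are right-handed (so a half turn about z gives the same grasp; the last joint's range is limited). The gripper opens to 95 mm and grips with 3 to 60 N. Pads are 20 mm wide; open, the fingers measure 119 mm over their backs; the gripper's body (75 mm by 180 mm) begins 59 mm behind the grasp point.
Start: joints at [1.021, 0.124, 1.65, -0, 1.367, -0.083], TCP at [0.293, 0.58, 0.229] pointing down, gripper open.
Joint ranges: [-2.61, 2.61], [-1.02, 2.33], [0.03, 2.71], [-1.35, 4.49], [0.32, 2.68], [-2.91, 2.91]. Speed limits (rad/s): [2.57, 2.57, 3.14, 3.14, 3.14, 3.14].

## Interface

Orientations are given as a unit quaternion [w, x, y, z].
In Python, from station import env gives the robot as it stands.
- The arm moves only by the tool step_arm, never from a script. Its argument "moves" is text: rows parted by semicolons, each of 5 numbers parted by spaces: the finger opening in mm, from 0 to 95.1, then the shift along the world's x, y, z in mm, then the turn about the world's z in rad. A call has 1 to 5 rows; each row is the pose to reach, as a shift and turn from the pose commanded when the call began; what a row does not reach only later rows make up. A row lasts 1/10 s, in which the tool goes at most 50 mm and 8.59 degrees, less where a joint would pass 70% of its speed; a pose out of reach is approached as far as the arm can. A call with a gripper value outside its range is refused whole. The fingers move at their own pace and stop on an object; "force" is the grip in N (left out, the last holds). Time passes only in rows, so rows that repeat a pose let the fingers close. It gives the time, the measured TCP pose, the force and the opening at its end, in the units of the state.
- env.get_state(): the state, without advancing time (a new reading comes with each control period).
- env.camera(name): name is "scene" or "top"; returns a dict with "color" (384x512x3 uint8, blue, green, red), "fx", "fy", "cx", "cy" (pixels), "eye" and "rotation" of the camera in the world. Camera axes: x right, y down, z forward; pixel columns grow to the right and rows downward; lengths in m; the calibration is good to about 2 mm. A picture is of the moment at which its call begins. There is no depth.
- env.close_job(): hands the job in, once; it reports no verdict.
The state is a dict: "time": time; "joints": joint angles; "joint_vel": joint speeds; "tau": joint torques, N m; "ee_pos": TCP position; "orientation": TCP orientation; "force": force on the tool from outside, world axes, zero at the start; "ft_torque": the same for the moment, N m; "width": finger opening in m.
Only numpy, scipy, OpenCV 4.12 (cv2) and the standard library are available. Lean on these libraries where they do the work, as an engineer would, in place of code of your own. Each camera call takes 0.05 s, during which the arm holds its last target.

## Task

First set the red-knobbed thickness lever of the small grey press to the green mark (25 degrees past upright, leaning away from the robot) and leave it there. Then take the walnut platen by its handle, move it over the brass locating pin, which it hides, until it drops fully onto the sprung bed, square with the bed, and press it down as far as the bed goes. Finish while still holding it pressed down like that, and leave the other things on the desk where they are.

Things in the scene. Friction and masses are not known exactly. Their poses are not given: they have to be found in the camera images.
- press: grey desk press fixed to the desk; base plate 190 (x) x 275 (y) x 16 mm. Origin on the desk surface straight below the centre of the bed; z up; x points away from the robot (give or take its yaw); the lever stands on its +y side, 130 mm from the origin. The base plate spans y = -95.5 to +179.5 mm, x = -95 to +95 mm.
- bed_seat (a point): centre of the top face of the sprung square aluminium bed (130 x 130 x 10 mm, a 96 mm round white card on it), 46 mm above the desk when not pressed; same axes as the press. A brass locating pin stands here, 14 mm tall: 14 mm diameter for its lower 6 mm, then tapering to 7 mm at the tip.
- bed (a joint): how far the bed is pressed down, m: 0 at rest, 0.008 at its stop. The spring carries the platen without giving way; it starts to sink at about 6 N in all (platen's weight included) and reaches its stop at about 10 N, and springs back up when let go.
- gauge (a joint): thickness lever angle, rad: 0 is upright, positive leans to the press's +x (away from the robot), range -0.87 to 0.87; upright, its knob tops out 158 mm above the desk. The green mark on the lever's white scale disc is at +0.44; the yellow mark is at -0.13 and the black at -0.70. A stiff hinge (0.16 N m, about 2 N at the knob): it stays where it is left.
- gauge_hinge (a point): centre of the lever's axle, 50 mm above the desk; the axle runs along the press's y axis.
- gauge_knob (a point): centre of the lever's red ball knob, 26 mm diameter, 95 mm from the axle along the lever (a steel bar 12 x 10 mm). The white scale disc, 58 mm radius about the axle, stands 15 to 19 mm to its +y side.
- platen: loose walnut block 115 x 115 x 24 mm, about 0.28 kg, flat on the desk. Origin: centre of its underside, z up; there, a blind round hole 16.5 mm wide, 17 mm deep, mouth chamfered. On top, centred, a lighter bar handle: 22 mm thick along x, 80 mm long along y, 24 to 70 mm above the underside. Seated, its underside lies on the bed. Square: sides parallel to the bed's, at any quarter turn.
- mug: dark green mug, 80 mm diameter, 95 mm tall, with a handle; origin at the centre of its underside. It and the platen lie on opposite sides of the press, either way round. Bystander.
- tumbler: clear glass tumbler, 72 mm diameter, 110 mm tall; origin at the centre of its underside. Bystander.
- stamp: small turned wooden hand stamp, 40 mm diameter, 72 mm tall; origin at the centre of its underside. Bystander.
- tape: roll of orange tape lying flat, 90 mm outer diameter, 19 mm high; origin at the centre of its underside. Bystander.
- inkpad: blue ink pad box, 75 x 110 x 18 mm; origin at the centre of its underside. Bystander.
- pencup: grey pencil cup with pencils, 76 mm diameter, cup 100 mm tall, pencils to about 155 mm; origin at the centre of its underside. Bystander.
- eraser: white eraser, 55 x 24 x 13 mm; origin at the centre of its underside. Bystander.

How it is judged:
By the outcome, as a careful person would: the job done as asked, in the order asked, and still so for the second after the job is handed in, while the arm keeps its last pose, push and grip.
It also fails if it takes over 58 s, if anything falls off the work surface, if the arm or the gripper's body presses on something with over 40 N, if the wrist force passes 120 N, or if a joint passes its speed limit or range.

## Working session

There is one attempt and no reset: what is moved stays moved. The work goes in short steps, Python scripts to look and compute and a tool call to move; the robot and the scene stay as the last step left them, time stands still between calls to the robot, and variables do not carry over. Pictures are saved under pics/ and viewed, and the job is handed in when it is done.

Besides the shell and the picture viewer there is one more tool, called after ">>>" as name(argument=value, ...) on one line, values as JSON. step_arm: Moves the arm, as the interface text tells. Its arguments: {"type":"object","properties":{"moves":{"type":"string"},"force":{"type":"number"}},"required":["moves"]}

```bash
mkdir -p pics; ls; python3 - <<'E'
from station import env
import cv2,numpy as np
for n in("scene","top"):
    c=env.camera(n); cv2.imwrite(f"pics/{n}0.png",c["color"])
    print(n,{k:np.round(np.array(c[k]),4).tolist() for k in c if k!="color"})
s=env.get_state(); print({k:np.round(np.array(v),4).tolist() for k,v in s.items()})
E
```

```text
pics
scene {'fx': 380.2506, 'fy': 380.2506, 'cx': 255.2207, 'cy': 188.3069, 'eye': [1.2761, 0.1422, 0.829], 'rotation': [-0.2505, 0.6003, 0.6986, -0.2981]}
top {'fx': 391.4455, 'fy': 391.4455, 'cx': 255.1572, 'cy': 189.6784, 'eye': [0.3945, -0.006, 0.9199], 'rotation': [-0.0642, 0.7105, -0.6977, 0.0657]}
{'time': 0.1, 'joints': [1.0214, 0.1244, 1.6515, -0.0, 1.3675, -0.0826], 'joint_vel': [-0.0014, -0.0025, -0.0023, 0.0007, -0.0003, -0.0009], 'tau': [0.0007, -41.8881, -36.1097, 0.0777, 0.0461, -0.0], 'ee_pos': [0.2923, 0.58, 0.2275], 'orientation': [0.0004, 0.8515, 0.5244, -0.0008], 'force': [0.1382, -0.372, -1.033], 'ft_torque': [-0.0371, 0.0224, -0.0018], 'width': 0.0951}
```

View pics/scene0.png

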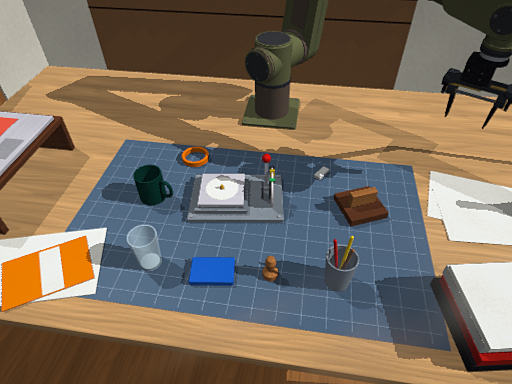

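View pics/top0.png

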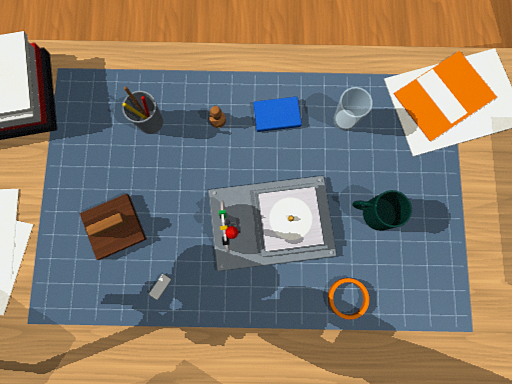

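The scene view shows the press mid-desk with the red knob at about (267,157) and the platen at (361,204). In the top view the platen is at (113,227), the bed at (291,218) and the knob at (231,232). I'll zoom in on these areas to measure them.

```bash
cat > h.py <<'E'
import numpy as np,cv2
from scipy.spatial.transform import Rotation as R
class Cam:
    def __init__(s,c):
        s.c=c; s.eye=np.array(c["eye"]); q=np.array(c["rotation"]); s.R=R.from_quat([q[1],q[2],q[3],q[0]]).as_matrix() if q.size==4 else q
        s.img=c["color"]
    def proj(s,p):
        p=(np.atleast_2d(p)-s.eye)@s.R
        return np.c_[s.c["cx"]+s.c["fx"]*p[:,0]/p[:,2],s.c["cy"]+s.c["fy"]*p[:,1]/p[:,2]]
    def ray(s,uv):
        uv=np.atleast_2d(uv).astype(float)
        d=np.c_[(uv[:,0]-s.c["cx"])/s.c["fx"],(uv[:,1]-s.c["cy"])/s.c["fy"],np.ones(len(uv))]@s.R.T
        return d/np.linalg.norm(d,axis=1)[:,None]
    def plane(s,uv,z):
        d=s.ray(uv); return s.eye+d*((z-s.eye[2])/d[:,2])[:,None]
def tri(c1,u1,c2,u2):
    A=[];b=[]
    for c,u in((c1,u1),(c2,u2)):
        d=c.ray(u)[0]; P=np.eye(3)-np.outer(d,d); A.append(P); b.append(P@c.eye)
    x=np.linalg.solve(A[0]+A[1],b[0]+b[1])
    return x,[float(np.linalg.norm(a@x-bb)) for a,bb in zip(A,b)]
def crop(img,x0,y0,w,h,k): return cv2.resize(img[y0:y0+h,x0:x0+w],None,fx=k,fy=k,interpolation=cv2.INTER_CUBIC)
E
python3 - <<'E'
from h import *
a=cv2.imread("pics/scene0.png");b=cv2.imread("pics/top0.png")
cv2.imwrite("pics/z1.png",crop(b,200,165,150,112,5))
cv2.imwrite("pics/z2.png",crop(b,70,185,90,75,8))
cv2.imwrite("pics/z3.png",crop(a,180,145,110,80,7))
cv2.imwrite("pics/z4.png",crop(a,310,155,90,75,8))
E
```

```text
(no output)
```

View pics/z1.png

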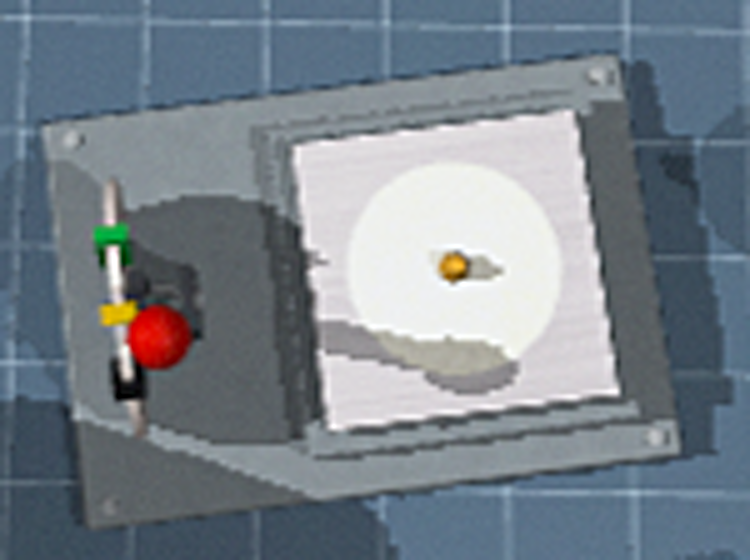

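View pics/z2.png

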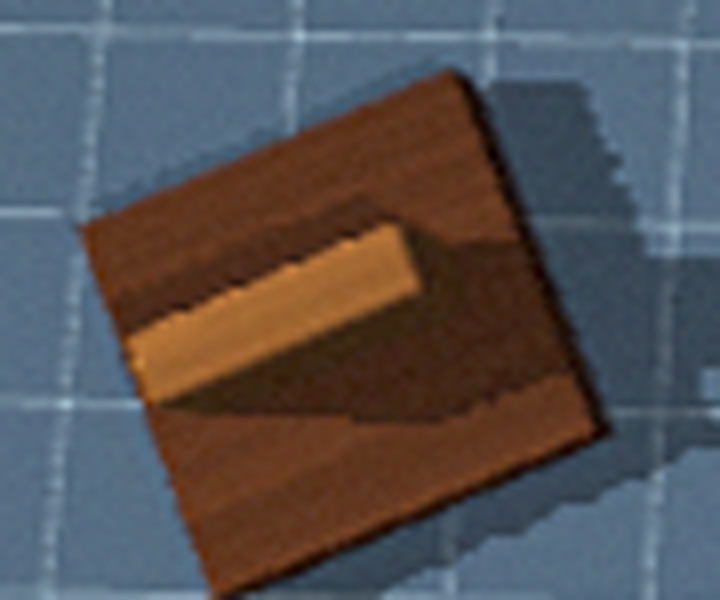

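View pics/z3.png

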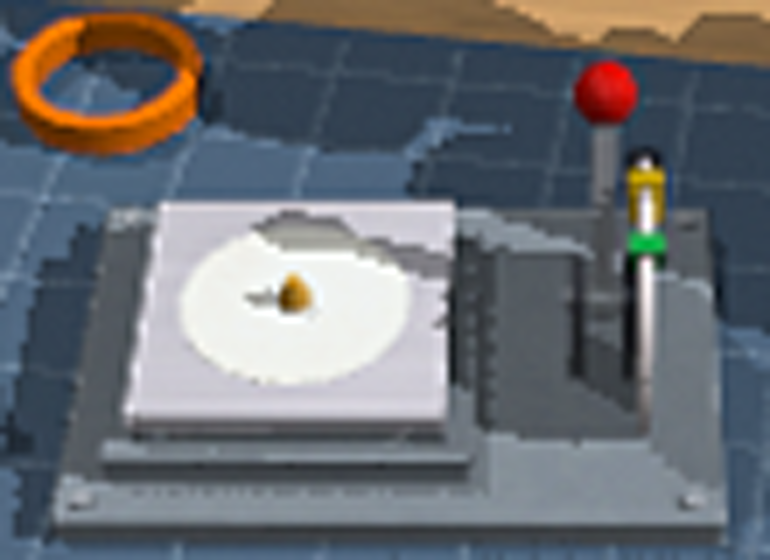

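View pics/z4.png

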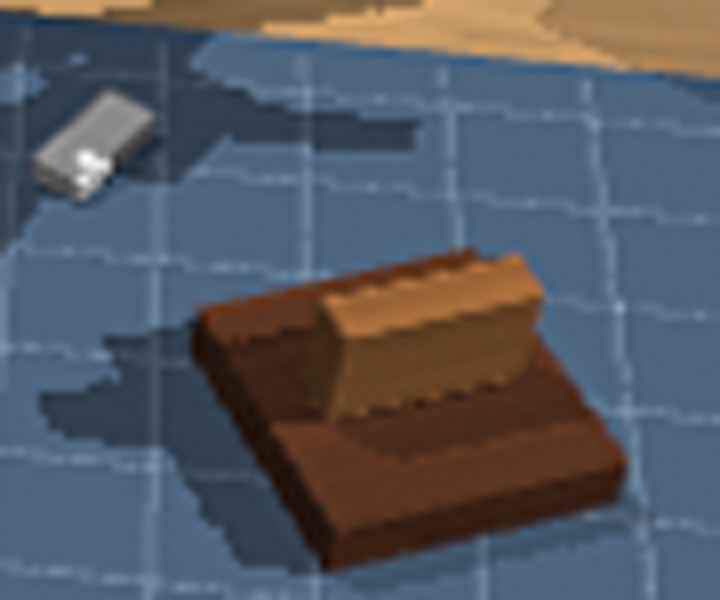

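```bash
cat > m.py <<'E'
from h import *
from station import env
def cams(): return Cam(env.camera("top")),Cam(env.camera("scene"))
def uz(pts,x0,y0,k): return (np.array(pts,float)+.5)/k-.5+np.array([x0,y0])
def ctr(m):
    n,l,st,c=cv2.connectedComponentsWithStats(m.astype(np.uint8)); i=1+np.argmax(st[1:,4]); return c[i],st[i]
def red(c,box=None):
    hsv=cv2.cvtColor(c.img,cv2.COLOR_BGR2HSV); H,S,V=cv2.split(hsv)
    m=((H<5)|(H>174))&(S>200)&(V>90)
    if box: mm=np.zeros_like(m);x0,y0,x1,y1=box;mm[y0:y1,x0:x1]=1;m&=mm
    return ctr(m)
E
python3 - <<'E'
from m import *
T,S=cams()
def rect(P):
    P=P[:,:2]; c=P.mean(0)
    e=[P[(i+1)%4]-P[i] for i in range(4)]
    return c.round(4),[round(float(np.linalg.norm(v)),4) for v in e],[round(float(np.degrees(np.arctan2(v[1],v[0]))),2) for v in e]
bed=uz([(293,145),(577,110),(621,394),(328,430)],200,165,5); print("bed",rect(T.plane(bed,.046)))
base=uz([(42,124),(616,57),(680,452),(90,527)],200,165,5); print("base",rect(T.plane(base,.016)))
pl=uz([(80,230),(452,72),(607,432),(215,597)],70,185,8); print("platen",rect(T.plane(pl,.024)))
hd=uz([(127,342),(398,222),(421,290),(155,403)],70,185,8); print("handle",rect(T.plane(hd,.07)))
hs=uz([(325,298),(515,255),(543,293),(347,340)],310,155,8);print("handle scene",rect(S.plane(hs,.07)))
bs=uz([(158,203),(453,203),(443,415),(128,415)],180,145,7);print("bed scene",rect(S.plane(bs,.046)))
r1=red(T,(215,215,250,250));r2=red(S,(255,145,280,170));print(r1,r2,tri(T,r1[0],S,r2[0]))
# pin tip
print("pin",tri(T,uz([(455,266)],200,165,5),S,uz([(293,290)],180,145,7)))
# bed mask fit
hsv=cv2.cvtColor(T.img,cv2.COLOR_BGR2HSV); 
g=T.plane(uz([(112,245)],200,165,5),.1); print(g)
E
```

```text
bed (array([ 0.4936, -0.0869]), [0.1303, 0.1292, 0.1309, 0.1286], [-81.81, -171.9, 97.95, 7.84])
base (array([ 0.4877, -0.0447]), [0.2727, 0.1858, 0.2704, 0.1872], [-82.14, -171.75, 98.14, 8.94])
platen (array([0.471 , 0.3194]), [0.1137, 0.1153, 0.1172, 0.1137], [-65.04, -153.15, 114.21, 25.11])
handle (array([0.4712, 0.3201]), [0.0784, 0.02, 0.0762, 0.0187], [-64.29, -157.22, 114.69, 29.3])
handle scene (array([0.4735, 0.3219]), [0.075, 0.0202, 0.0769, 0.0212], [115.39, 24.77, -63.95, -160.47])
bed scene (array([ 0.4942, -0.0858]), [0.13, 0.1284, 0.1279, 0.1286], [98.34, 8.22, -81.58, -170.84])
(array([231.29059829, 231.98290598]), array([226, 226,  12,  13, 117], dtype=int32)) (array([266.28846154, 157.46153846]), array([262, 154,   9,   8,  52], dtype=int32)) (array([0.45284827, 0.03969834, 0.14430982]), [0.00046230748237833277, 0.0004623074823783584])
pin (array([ 0.49355626, -0.08641705,  0.05386052]), [0.00015076595305942754, 0.00015076595305940082])
[[0.49448884 0.06250369 0.1       ]]
```

Measured: press origin (0.4937, -0.0865), yaw 8.1°, knob at (0.453, 0.0395, 0.143), which is a lever angle of about -0.235 rad. The platen is at (0.472, 0.320), yaw about 25°. I'll straddle the knob with the jaws along the press's y axis.

>>> step_arm(moves="60 14 -48 0 0.14; 60 28 -96 0 0.28; 60 42 -144 0 0.42; 60 56 -192 0 0.56; 60 70 -240 0 0.609", force=10)

```text
time: 0.7
ee_pos: [0.3624, 0.3392, 0.2285]
orientation: [0.0, 0.653, 0.757, 0.0]
force: [2.1, -1.1, 0.4]
width: 0.0622
```

>>> step_arm(moves="60 14 -48 0 0; 60 28 -96 0 0; 60 42 -144 0 0; 60 56 -192 0 0; 60 70 -240 0 0")

```text
time: 1.2
ee_pos: [0.4324, 0.0991, 0.2288]
orientation: [0.0, 0.655, 0.756, 0.0]
force: [1.4, 0.1, 0.9]
width: 0.0599
```

>>> step_arm(moves="60 10 -30 0 0; 60 20 -61 0 0; 60 20 -61 0 0; 60 20 -61 0 0")

```text
time: 1.6
ee_pos: [0.4523, 0.0397, 0.2285]
orientation: [-0.0, 0.656, 0.755, -0.0]
force: [-0.4, 0.6, -0.2]
width: 0.0596
```

>>> step_arm(moves="60 0 0 -40 0; 60 0 0 -60 0; 60 0 0 -60 0")

```text
time: 1.9
ee_pos: [0.4496, 0.0412, 0.165]
orientation: [-0.003, 0.654, 0.756, -0.002]
force: [-0.2, 1.1, -0.3]
width: 0.0599
```

```bash
python3 - <<'E'
from m import *
T,S=cams()
a=crop(S.img,225,110,90,100,6);b=crop(T.img,190,185,80,80,6)
cv2.imwrite("pics/a1.png",a);cv2.imwrite("pics/a2.png",b)
E
```

```text
(no output)
```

View pics/a1.png

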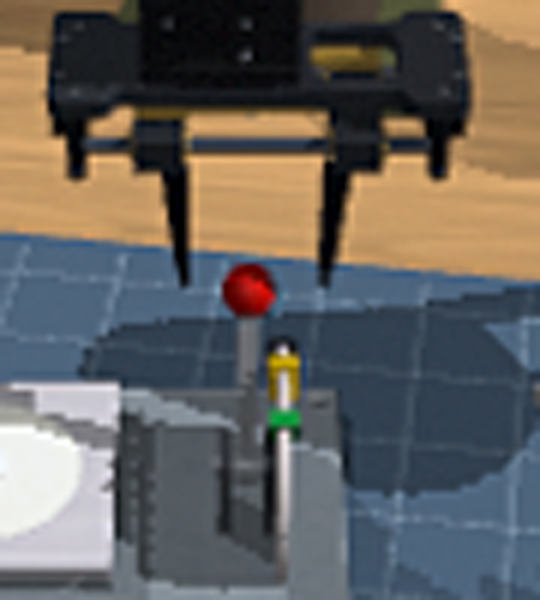

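The fingertips at (187,285) and (323,285) straddle the knob at (249,290), with the gripper about 1 mm too far to +y. I'll lower and close.

>>> step_arm(moves="60 0 -1 -26 0; 60 0 -1 -26 0; 20 0 -1 -26 0; 20 0 -1 -26 0; 20 0 -1 -26 0", force=10)

```text
time: 2.5
ee_pos: [0.4533, 0.0391, 0.1443]
orientation: [0.001, 0.655, 0.756, 0.001]
force: [-0.3, 0.2, 0.6]
width: 0.0413
```

>>> step_arm(moves="20 0 0 0 0; 20 0 0 0 0; 20 0 0 0 0")

```text
time: 2.8
ee_pos: [0.4527, 0.0389, 0.1432]
orientation: [0.0, 0.655, 0.756, 0.0]
force: [0.5, -0.2, 2.2]
width: 0.0254
```

>>> step_arm(moves="20 12.3 1.7 2.1 0; 20 25.1 3.6 2.6 0; 20 38 5.4 1.2 0; 20 51 7.2 -1.9 0; 20 62 8.8 -6.3 0")

```text
time: 3.3
ee_pos: [0.5156, 0.0479, 0.137]
orientation: [0.0, 0.655, 0.756, 0.0]
force: [-1.3, -0.3, 2.3]
width: 0.025
```

>>> step_arm(moves="20 0.3 0 0 0; 20 0.3 0 0 0; 20 0.3 0 0 0; 20 0.3 0 0 0")

```text
time: 3.7
ee_pos: [0.5151, 0.0478, 0.1371]
orientation: [0.001, 0.655, 0.756, 0.001]
force: [2.6, 0.7, 3.1]
width: 0.0252
```

```bash
python3 - <<'E'
from m import *
T,S=cams()
a=crop(S.img,225,110,90,100,6)
cv2.imwrite("pics/b1.png",a);cv2.imwrite("pics/b2.png",crop(T.img,190,165,100,100,6))
s=env.get_state();print(s["ee_pos"],s["width"],s["force"])
E
```

```text
[0.51507124 0.04785476 0.1371103 ] 0.02529203239437381 [4.09167778 1.75665873 3.78677014]
```

View pics/b1.png

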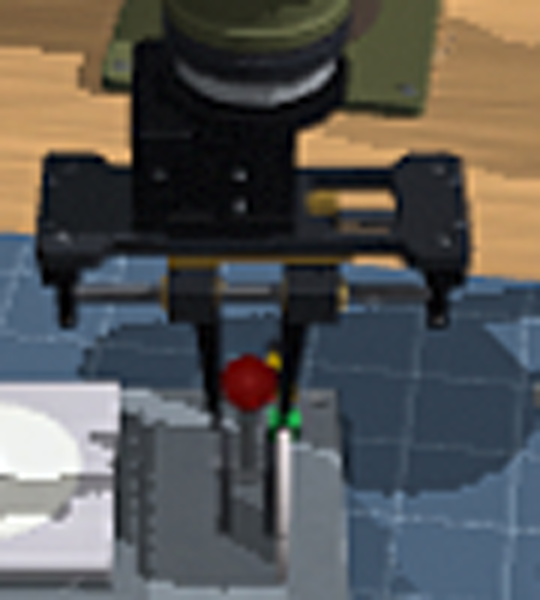

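The knob now sits at (249,383), held between the fingers next to the green mark at (287,418). I'll release it, go up, then measure the lever without the gripper in view.

>>> step_arm(moves="50 0 0 0 0; 50 0 0 0 0; 50 0 0 0 0; 50 0 0 0 0; 50 0 0 20 0")

```text
time: 4.3
ee_pos: [0.512, 0.0478, 0.153]
orientation: [-0.003, 0.655, 0.756, -0.002]
force: [0.4, -0.5, 0.2]
width: 0.0496
```

>>> step_arm(moves="50 0 0 45 0; 60 0 0 85 0; 60 -10 48 85 0; 60 -20 96 85 0; 60 -20 140 85 0")

```text
time: 4.8
ee_pos: [0.4938, 0.1891, 0.2418]
orientation: [0.0, 0.655, 0.755, 0.0]
force: [0.7, 0.8, -0.0]
width: 0.0598
```

>>> step_arm(moves="60 -4 40 0 -0.14; 60 -8 80 0 -0.28; 60 -12 110 0 -0.42; 60 -12 110 0 -0.56; 60 -12 110 0 -0.7")

```text
time: 5.3
ee_pos: [0.482, 0.2988, 0.2407]
orientation: [0.0, 0.875, 0.484, -0.001]
force: [0.9, 1.4, 0.3]
width: 0.0602
```

```bash
python3 - <<'E'
from m import *
T,S=cams()
cv2.imwrite("pics/c1.png",crop(S.img,225,130,90,100,6));cv2.imwrite("pics/c2.png",crop(T.img,190,165,100,100,6));cv2.imwrite("pics/c3.png",T.img)
s=env.get_state();print(s["time"],s["ee_pos"],s["width"],s["force"])
r1=red(T,(190,165,290,265));r2=red(S,(240,130,300,200));k,e=tri(T,r1[0],S,r2[0]);print(r1,r2,k,e)
o=np.array([.4937,-.0865]);y=np.radians(8.1);ex=np.array([np.cos(y),np.sin(y)]);ey=np.array([-ex[1],ex[0]])
h=o+.13*ey;d=k[:2]-h;print("along x",d@ex,"y",d@ey,"ang",np.arctan2(d@ex,k[2]-.05),np.arcsin(d@ex/.095),"target",.095*np.sin(.44))
# predicted pixels for angle .44
kt=np.r_[h+ex*.095*np.sin(.44),.05+.095*np.cos(.44)];print(T.proj(kt),S.proj(kt))
E
```

```text
5.4 [0.48227656 0.29802342 0.24083666] 0.059801814888918815 [-0.04259541 -1.24294669 -0.04077291]
(array([228.07920792, 202.95049505]), array([223, 198,  11,  11, 101], dtype=int32)) (array([265.68181818, 172.68181818]), array([262, 169,   8,   8,  44], dtype=int32)) [0.51151886 0.04705831 0.13976233] [0.0006107329681162685, 0.0006107329681163123]
along x 0.03645962073249126 y -0.00028480777672137774 ang 0.3858221816643356 0.39389222609158775 target 0.040464249181269965
[[228.14097737 201.26631479]] [[266.00565114 174.7036808 ]]
```

View pics/c1.png

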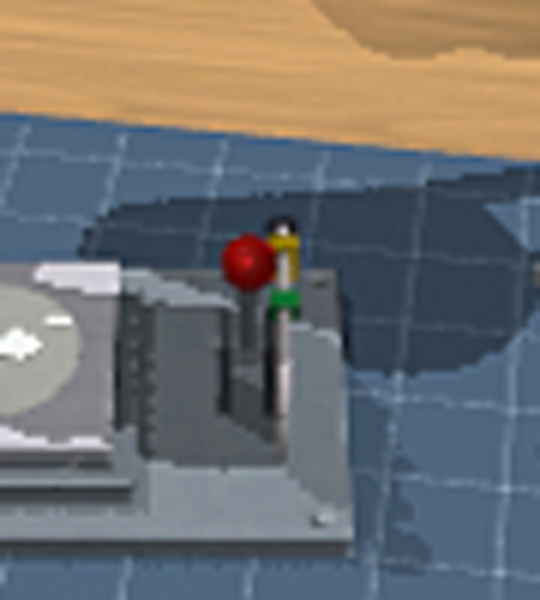

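View pics/c2.png

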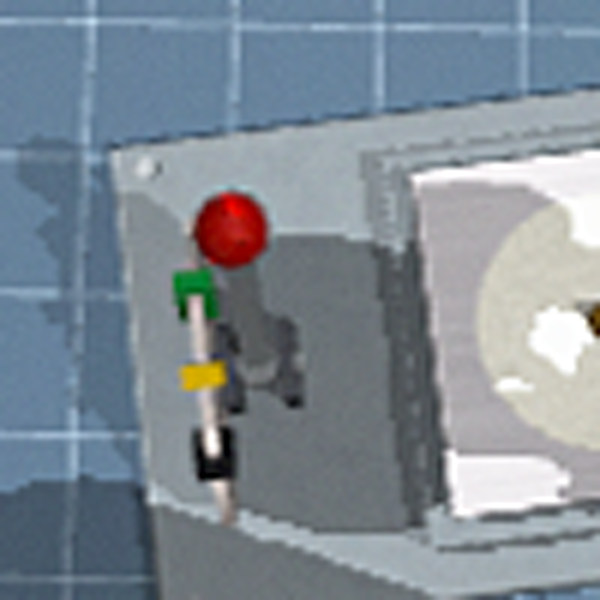

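Both views put the knob about 4 mm short, at roughly 0.39 rad. Before correcting, I'll check the hinge position and yaw against the coloured marks.

```bash
cat >> m.py <<'E'
o=np.array([.4937,-.0865]);yaw=np.radians(8.1);ex=np.array([np.cos(yaw),np.sin(yaw)]);ey=np.array([-ex[1],ex[0]]);hg=o+.13*ey
def marks(T,S):
    for n,(lo,hi),a in(("green",(55,75),.44),("yellow",(22,32),-.13)):
        out=[]
        for c,box in((T,(205,195,240,250)),(S,(262,155,285,195))):
            H,s_,V=cv2.split(cv2.cvtColor(c.img,cv2.COLOR_BGR2HSV)); m=(H>=lo)&(H<=hi)&(s_>110)&(V>60)
            mm=np.zeros_like(m);x0,y0,x1,y1=box;mm[y0:y1,x0:x1]=1;out.append(ctr(m&mm))
        k,e=tri(T,out[0][0],S,out[1][0]);d=k[:2]-hg
        print(n,[q[0].round(2).tolist()+q[1].tolist() for q in out],"x %.4f y %.4f z %.4f"%(d@ex,d@ey,k[2]),"ang",round(float(np.arctan2(d@ex,k[2]-.05)),3),a)
def lever(T,S):
    r1=red(T,(190,165,290,265));r2=red(S,(240,130,300,200));k,e=tri(T,r1[0],S,r2[0]);d=k[:2]-hg
    print("knob",r1[0],r2[0],k.round(4),"x %.4f y %.4f"%(d@ex,d@ey),"ang",np.arctan2(d@ex,k[2]-.05),np.arcsin(d@ex/.095))
E
python3 - <<'E'
from m import *
T,S=cams();marks(T,S);lever(T,S)
p=T.plane(uz([(412,180)],190,165,6),.046)
for z,a in((.016,0),):pass
E
```

```text
green [[222.21, 212.82, 219, 210, 8, 8, 39], [272.0, 179.31, 270, 178, 5, 4, 16]] x 0.0230 y 0.0170 z 0.1027 ang 0.411 0.44
yellow [[223.62, 227.24, 220, 225, 8, 5, 34], [272.64, 171.23, 270, 169, 5, 7, 22]] x -0.0077 y 0.0182 z 0.1057 ang -0.138 -0.13
knob [228.23 202.99] [265.65116279 172.60465116] [0.5114 0.0468 0.1399] x 0.0363 y -0.0005 ang 0.3838968857032182 0.39227395248437325
```

>>> step_arm(moves="50 6 -50 0 0.14; 50 12 -100 0 0.28; 50 18 -150 0 0.42; 50 24 -200 0 0.56; 50 28.7 -249 0 0.7")

```text
time: 6.0
ee_pos: [0.5094, 0.0675, 0.2415]
orientation: [0.0, 0.662, 0.749, 0.0]
force: [1.5, -0.3, 0.4]
width: 0.0499
```

>>> step_arm(moves="50 0 -0.6 -45 0; 50 0 -0.6 -85 0; 50 0 -0.6 -103 0; 50 0 -0.6 -103 0; 50 0 -0.6 -103 0")

```text
time: 6.5
ee_pos: [0.513, 0.0638, 0.1411]
orientation: [0.007, 0.665, 0.747, -0.001]
force: [2.6, -14.9, 4.1]
width: 0.0504
```

>>> step_arm(moves="20 0 0 0 0; 20 0 0 0 0; 20 0 0 0 0; 20 0 0 0 0; 20 0 0 0 0", force=20)

```text
time: 7.0
ee_pos: [0.5137, 0.0571, 0.1412]
orientation: [0.012, 0.664, 0.747, -0.007]
force: [6.7, -38.7, 2.2]
width: 0.0333
```

The first row group fell short of its target in y, so the fingers came down off-centre on the knob. I'm opening, backing up and looking again.

>>> step_arm(moves="60 0 0 0 0; 60 0 0 0 0; 60 0 0 0 0; 70 0 0 0 0")

```text
time: 7.4
ee_pos: [0.5102, 0.0678, 0.1392]
orientation: [0.001, 0.665, 0.747, 0.0]
force: [-0.8, 0.0, 0.3]
width: 0.0597
```

```bash
python3 - <<'E'
from m import *
T,S=cams()
cv2.imwrite("pics/d1.png",crop(S.img,225,110,90,100,6))
s=env.get_state();print(s["time"],s["ee_pos"],s["width"],s["force"])
E
```

```text
7.5 [0.50941676 0.06879545 0.13825962] 0.06707821428819111 [-0.5111819  -0.41676638 -0.49245138]
```

View pics/d1.png

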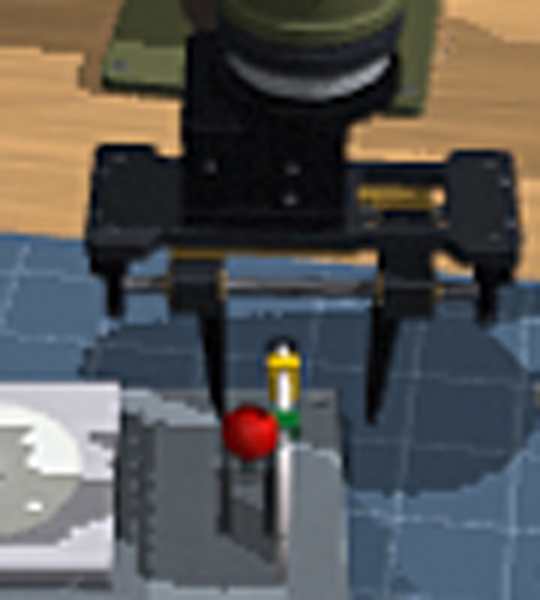

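The lever has been pushed past the mark: the knob is at (249,432) in the crop. I'll raise clear and re-measure.

>>> step_arm(moves="70 0 0 20 0; 70 0 0 50 0; 70 0 0 90 0; 70 0 0 90 0")

```text
time: 7.9
ee_pos: [0.5124, 0.0696, 0.2347]
orientation: [0.004, 0.665, 0.747, 0.004]
force: [0.7, -0.7, 1.2]
width: 0.07
```

```bash
python3 - <<'E'
from m import *
T,S=cams()
s=env.get_state();print(s["time"],s["ee_pos"],s["orientation"],s["width"],s["force"])
r2=red(S,(240,130,300,200));print(r2)
# assume y=hinge axis plane; intersect scene ray with lever plane
d=S.ray(r2[0])[0];n=np.r_[ey,0];p=S.eye+d*((np.r_[hg,0]-S.eye)@n)/(d@n);q=p[:2]-hg
print(p,"x",q@ex,"ang",np.arctan2(q@ex,p[2]-.05))
cv2.imwrite("pics/d2.png",crop(S.img,225,110,90,100,6))
E
```

```text
8.0 [0.50994728 0.06940313 0.22929865] [5.97238342e-04 6.64857774e-01 7.46969294e-01 8.10771377e-04] 0.06980150443667642 [ 0.67271605  0.7895803  -0.15302989]
(array([266.36842105, 181.43859649]), array([262, 178,   9,   8,  57], dtype=int32))
[0.58070562 0.05719273 0.17267786] x 0.10638410261173775 ang 0.714385229040979
```

View pics/d2.png

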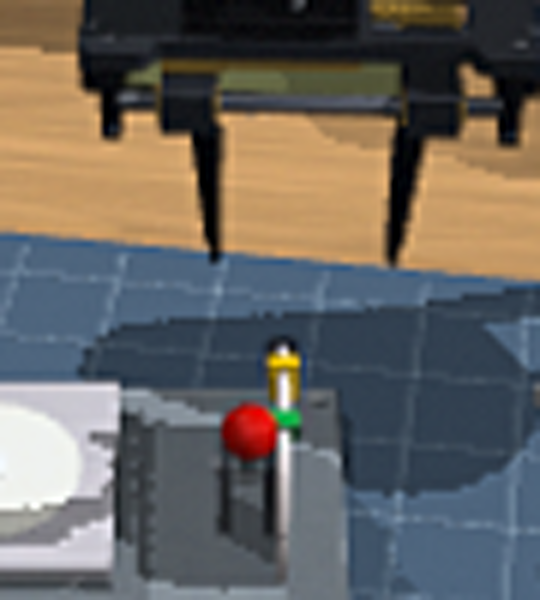

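```bash
cat >> m.py <<'E'
from scipy.optimize import brentq
def kn(a): return np.r_[hg+ex*.095*np.sin(a),.05+.095*np.cos(a)]
def angs(S,v): return brentq(lambda a:S.proj(kn(a))[0,1]-v,-.4,.9)
E
python3 - <<'E'
from m import *
T,S=cams()
for v in (157.46,172.64,181.44):print(v,angs(S,v),kn(angs(S,v)))
print([(n,angs(T,v)) for n,v in((0,231.98),(1,202.97))])
print(S.proj(kn(.44)),kn(.44))
E
```

```text
157.46 -0.28154586214936805 [0.44925127 0.038484   0.14125957]
172.64 0.3750655839395214 [0.50983733 0.04710668 0.13839594]
181.44 0.6404580688500529 [0.53158496 0.05020182 0.1261731 ]
[(0, -0.23936421932871046), (1, 0.3965768534302484)]
[[266.00565114 174.7036808 ]] [0.5154434  0.04790454 0.13595141]
```

The lever is at about 0.65 rad. I'll align over the knob properly, check, then grip and pull back.

>>> step_arm(moves="60 22 -19 -30 0.025; 60 22 -19 -40 0.025; 60 22 -19 -40 0.025; 60 22 -19 -40 0.025")

```text
time: 8.5
ee_pos: [0.5307, 0.0503, 0.1874]
orientation: [-0.001, 0.656, 0.755, -0.001]
force: [0.4, 0.7, 0.6]
width: 0.06
```

```bash
python3 - <<'E'
from m import *
T,S=cams()
s=env.get_state();print(s["time"],s["ee_pos"],s["orientation"],s["width"],s["force"])
cv2.imwrite("pics/e1.png",crop(S.img,225,110,90,100,6))
E
```

```text
8.6 [0.53161144 0.0503746  0.1890589 ] [2.79583456e-04 6.55790186e-01 7.54943074e-01 3.30409116e-04] 0.05985715797494469 [0.99928778 0.10763601 0.1565313 ]
```

View pics/e1.png

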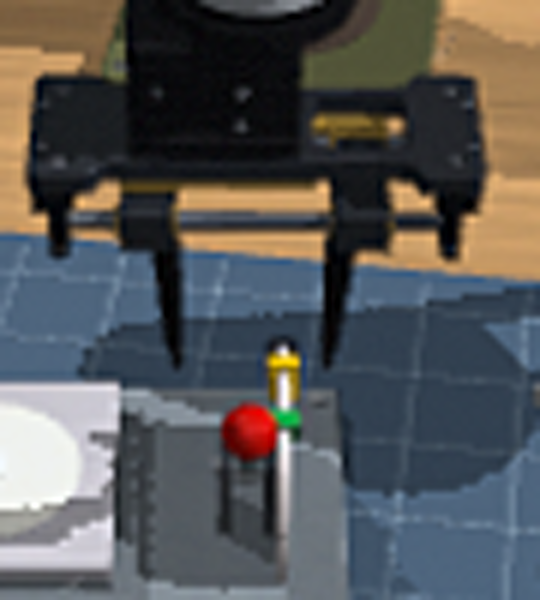

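The fingers at x=180 and x=328 straddle the knob at (249,432). I'll lower and grip.

>>> step_arm(moves="60 0 -1 -40 0; 60 0 -1 -61 0; 60 0 -1 -61 0; 20 0 -1 -61 0; 20 0 -1 -61 0", force=20)

```text
time: 9.1
ee_pos: [0.533, 0.0491, 0.1298]
orientation: [0.001, 0.656, 0.755, 0.001]
force: [-0.4, -0.4, 0.2]
width: 0.0489
```

>>> step_arm(moves="20 0 0 0 0; 20 0 0 0 0; 20 0 0 0 0; 20 0 0 0 0")

```text
time: 9.5
ee_pos: [0.532, 0.0501, 0.1283]
orientation: [-0.0, 0.656, 0.755, 0.001]
force: [-0.9, 4.6, 2.4]
width: 0.0247
```

>>> step_arm(moves="20 -5.6 -0.8 3.9 0; 20 -11.2 -1.6 7.2 0; 20 -17 -2.4 10.2 0; 20 -17 -2.4 10.2 0; 20 -17 -2.4 10.2 0")

```text
time: 10.0
ee_pos: [0.5149, 0.0477, 0.1383]
orientation: [-0.0, 0.656, 0.755, 0.001]
force: [-0.5, 5.6, 2.1]
width: 0.0251
```

```bash
python3 - <<'E'
from m import *
T,S=cams()
s=env.get_state();print(s["time"],s["ee_pos"],s["orientation"],s["width"],s["force"])
cv2.imwrite("pics/e2.png",crop(S.img,225,110,90,100,6))
for t in (60,80,90): pass
H,s_,V=cv2.split(cv2.cvtColor(S.img,cv2.COLOR_BGR2HSV)); m=((H<5)|(H>174))&(s_>200)&(V>60);m[:,:240]=0;m[:,300:]=0
print(ctr(m),angs(S,ctr(m)[0][1]))
E
```

```text
10.1 [0.51492928 0.04767652 0.13827722] [-3.94175021e-04  6.55992070e-01  7.54766618e-01  1.26516755e-03] 0.024814523713340034 [0.0534889  6.33595855 1.89778233]
(array([266.12068966, 174.75862069]), array([262, 171,   9,   9,  58], dtype=int32)) 0.44169948539497106
```

View pics/e2.png

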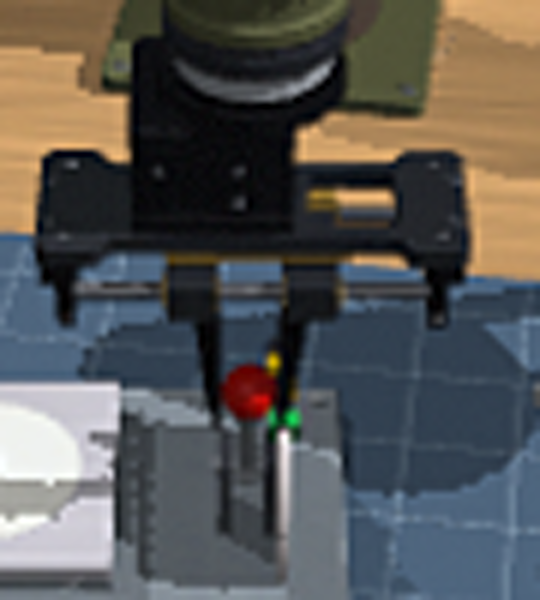

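The knob is at (249,390), reading 0.44 from the scene row. I'll release and measure with the gripper clear.

>>> step_arm(moves="50 0 0 0 0; 50 0 0 0 0; 50 0 0 0 0; 50 0 0 0 0; 50 0 0 20 0")

```text
time: 10.6
ee_pos: [0.5123, 0.0463, 0.1545]
orientation: [-0.002, 0.656, 0.755, -0.002]
force: [-0.5, -0.3, 0.2]
width: 0.0498
```

>>> step_arm(moves="50 0 0 45 0; 60 0 0 85 0; 60 -10 48 85 0; 60 -20 96 85 0; 60 -20 140 85 0")

```text
time: 11.1
ee_pos: [0.494, 0.1878, 0.2433]
orientation: [0.0, 0.656, 0.754, 0.0]
force: [-0.9, -0.7, -0.7]
width: 0.0601
```

>>> step_arm(moves="60 -4 40 0 -0.14; 60 -8 80 0 -0.28; 60 -12 110 0 -0.42; 60 -12 110 0 -0.56; 60 -12 110 0 -0.7")

```text
time: 11.6
ee_pos: [0.4822, 0.2975, 0.2421]
orientation: [0.0, 0.876, 0.482, -0.0]
force: [0.2, -0.3, 0.4]
width: 0.0598
```

```bash
python3 - <<'E'
from m import *
T,S=cams()
cv2.imwrite("pics/f1.png",crop(S.img,225,130,90,100,6));cv2.imwrite("pics/f2.png",crop(T.img,190,165,100,100,6))
s=env.get_state();print(s["time"],s["ee_pos"],s["width"],s["force"])
marks(T,S);lever(T,S)
print(angs(T,red(T,(190,165,290,265))[0][1]),angs(S,red(S,(240,130,300,200))[0][1]))
E
```

```text
11.7 [0.48245824 0.29669892 0.24221401] 0.05988161214947072 [-0.7503384  -0.63692106  0.10009011]
green [[222.21, 212.82, 219, 210, 8, 8, 39], [272.0, 179.31, 270, 178, 5, 4, 16]] x 0.0230 y 0.0170 z 0.1027 ang 0.411 0.44
yellow [[223.62, 227.24, 220, 225, 8, 5, 34], [272.46, 171.25, 270, 169, 5, 7, 24]] x -0.0077 y 0.0180 z 0.1057 ang -0.138 -0.13
knob [227.95 201.05] [265.61904762 174.0952381 ] [0.5156 0.0475 0.1383] x 0.0406 y -0.0004 ang 0.4307029004959171 0.44131366715497405
0.4456221616751464 0.4210833561799178
```

View pics/f2.png

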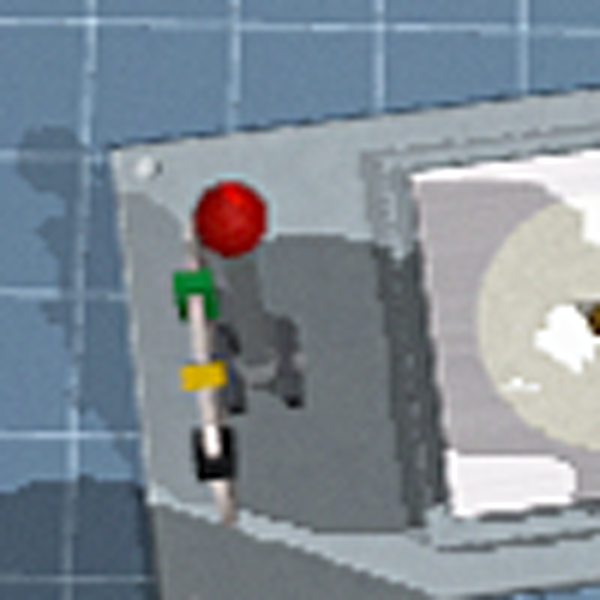

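The lever now reads 0.441 rad by triangulation, with the two views at 0.446 and 0.421, so it's on the green mark. Next is the platen's handle.

>>> step_arm(moves="60 -10 23.5 -40 -0.14; 60 -10 23.5 -80 -0.28; 60 -10 23.5 -110 -0.42; 60 -10 23.5 -110 -0.569; 60 -10 23.5 -110 -0.569")

```text
time: 12.2
ee_pos: [0.4719, 0.3193, 0.1309]
orientation: [0.0, 0.975, 0.22, -0.001]
force: [-0.3, -1.2, 1.2]
width: 0.0599
```

```bash
python3 - <<'E'
from m import *
T,S=cams()
cv2.imwrite("pics/g1.png",crop(S.img,310,115,100,110,5))
s=env.get_state();print(s["time"],s["ee_pos"],s["orientation"],s["width"],s["force"])
q=s["orientation"];print(np.degrees(2*np.arctan2(q[2],q[1])))
E
```

```text
12.3 [0.47320471 0.32002047 0.13325509] [-6.95486572e-05  9.75239308e-01  2.21151427e-01  5.76975447e-04] 0.059983415349655865 [-0.7589037  -0.91669619  0.567754  ]
25.553346117097842
```

View pics/g1.png

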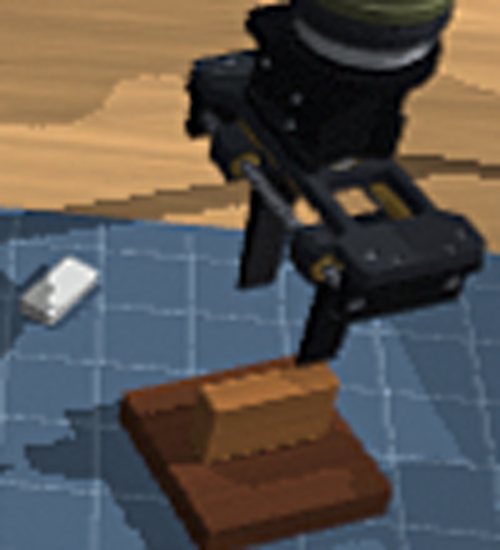

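The gripper is lined up, with one finger each side of the handle at (268,412). I'll lower and grip.

>>> step_arm(moves="60 -0.5 0.5 -40 -0.008; 60 -0.5 0.5 -75 -0.008; 60 -0.5 0.5 -88 -0.008; 60 -0.5 0.5 -88 -0.008; 60 -0.5 0.5 -88 -0.008")

```text
time: 12.8
ee_pos: [0.4733, 0.3212, 0.0463]
orientation: [-0.0, 0.976, 0.216, 0.001]
force: [0.2, 0.3, 1.3]
width: 0.0595
```

>>> step_arm(moves="15 0 0 0 0; 15 0 0 0 0; 15 0 0 0 0; 15 0 0 0 0; 15 0 0 0 0", force=40)

```text
time: 13.3
ee_pos: [0.4722, 0.3206, 0.0448]
orientation: [-0.0, 0.977, 0.215, 0.0]
force: [0.1, 0.4, -0.4]
width: 0.0254
```

>>> step_arm(moves="15 0 0 0 0; 15 0 0 0 0")

```text
time: 13.5
ee_pos: [0.4718, 0.3205, 0.0447]
orientation: [0.0, 0.977, 0.215, -0.0]
force: [-2.0, -1.4, 3.0]
width: 0.0218
```

>>> step_arm(moves="15 0 0 15 0; 15 0 0 50 0; 15 0 0 95 0; 15 0 0 143 0; 15 0 0 190 0")

```text
time: 14.0
ee_pos: [0.4717, 0.3203, 0.2366]
orientation: [0.0, 0.977, 0.215, 0.0]
force: [0.6, -0.2, -2.5]
width: 0.0222
```

>>> step_arm(moves="15 2 -35 0 -0.06; 15 4 -75 0 -0.12; 15 6 -115 0 -0.18; 15 8 -155 0 -0.24; 15 10 -195 0 -0.292")

```text
time: 14.5
ee_pos: [0.4817, 0.1241, 0.2348]
orientation: [0.0, 0.998, 0.07, 0.0]
force: [1.0, -0.6, -2.5]
width: 0.0218
```

>>> step_arm(moves="15 3 -45 0 0; 15 6 -90 0 0; 15 9 -135 0 0; 15 11 -180 0 0; 15 12 -211 0 0")

```text
time: 15.0
ee_pos: [0.4937, -0.088, 0.2349]
orientation: [0.0, 0.998, 0.07, 0.0]
force: [0.9, 0.8, -2.5]
width: 0.0216
```

>>> step_arm(moves="15 0 0 -20 0; 15 0 0 -40 0; 15 0 0 -60 0; 15 0 0 -60 0; 15 0 0 -60 0")

```text
time: 15.5
ee_pos: [0.4939, -0.0854, 0.1748]
orientation: [-0.0, 0.997, 0.071, -0.0]
force: [-0.3, 0.3, -2.4]
width: 0.0215
```

```bash
python3 - <<'E'
from m import *
T,S=cams()
cv2.imwrite("pics/i1.png",crop(S.img,170,100,130,110,6));cv2.imwrite("pics/i2.png",crop(T.img,200,165,150,112,5))
s=env.get_state();print(s["time"],s["ee_pos"],s["orientation"],s["width"],s["force"])
q=s["orientation"];print(np.degrees(2*np.arctan2(q[2],q[1])))
E
```

```text
15.6 [ 0.49489326 -0.08554528  0.17620986] [4.35022277e-04 9.97483306e-01 7.08908518e-02 1.16313680e-03] 0.02191374666596148 [ 0.47838783  0.37670662 -2.35530616]
8.130319058284039
```

View pics/i1.png

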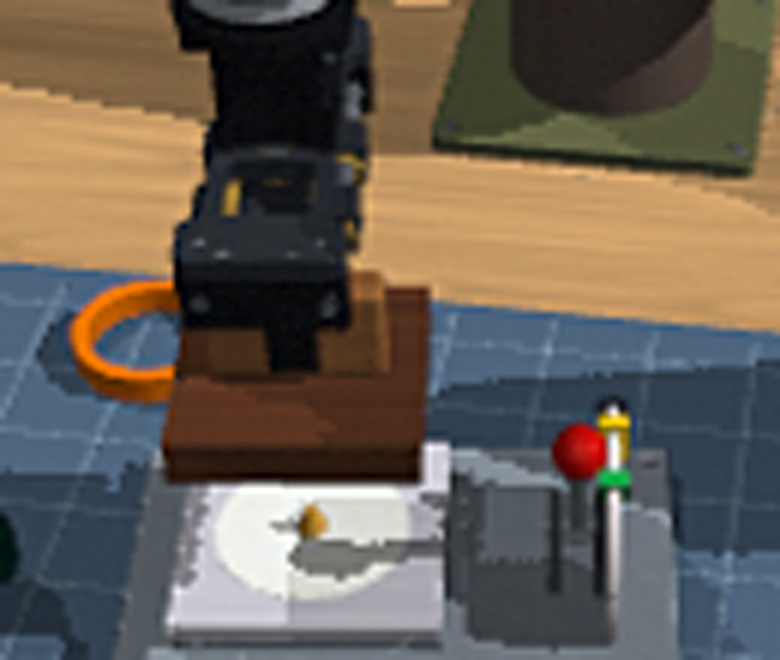

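View pics/i2.png

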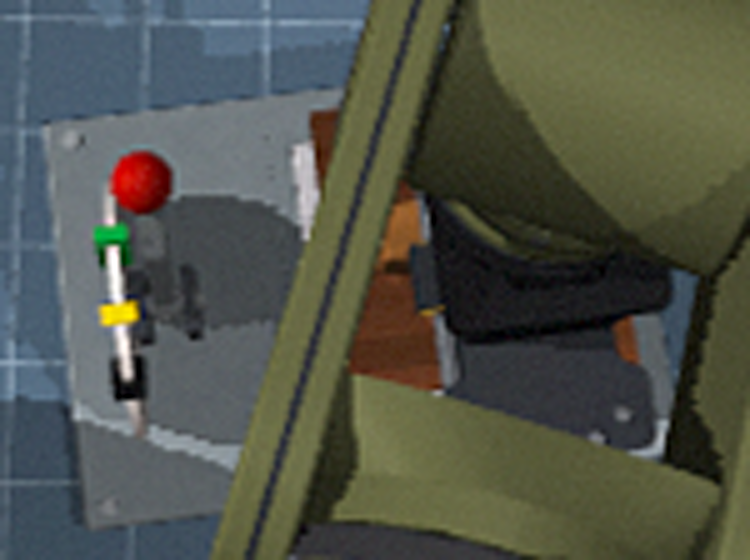

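The platen hangs above and behind the bed in the scene view, with its top-front corners at about (165,445) and (418,447) and its back-right corner at (430,288). It looks slightly off-centre in the grip, so I'll measure it.

```bash
python3 - <<'E'
from m import *
S=Cam(env.camera("scene"))
cv2.imwrite("pics/i3.png",crop(S.img,192,140,56,45,14))
E
```

```text
(no output)
```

View pics/i3.png

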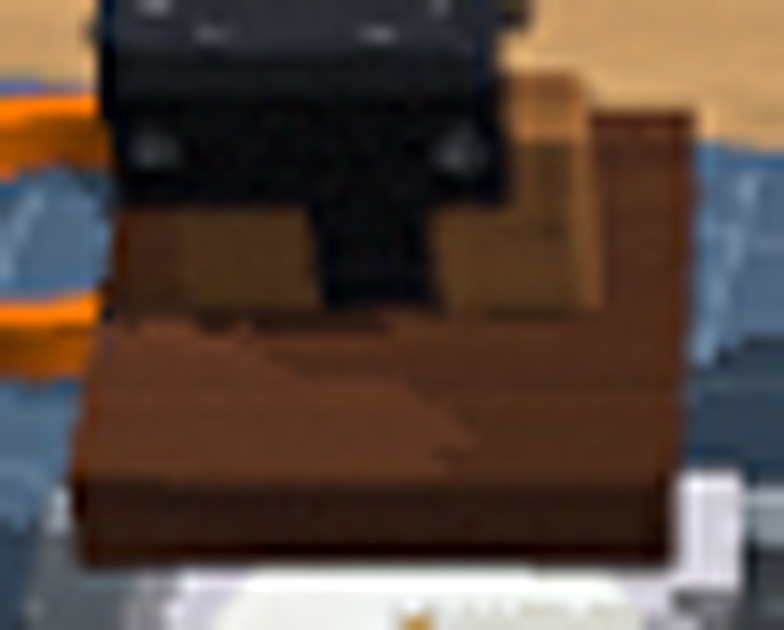

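```bash
python3 - <<'E'
from m import *
S=Cam(env.camera("scene"));s=env.get_state();z=s["ee_pos"][2]-.0447
P=S.plane(uz([(73,485),(680,485),(693,113)],192,140,14),z+.024)[:,:2]
B=S.plane(uz([(85,563),(672,558)],192,140,14),z)[:,:2]
print(s["ee_pos"],P,"len",np.linalg.norm(P[1]-P[0]),np.linalg.norm(P[2]-P[1]))
a=lambda v:np.degrees(np.arctan2(v[1],v[0]))
print("front",a(P[1]-P[0]),"right",a(P[2]-P[1]),"centre diag",(P[0]+P[2])/2)
print("bottom",np.linalg.norm(B[1]-B[0]),a(B[1]-B[0]),"mid-based centre",B.mean(0)-.0575*ex,"top front-based",P[:2].mean(0)-.0575*ex)
E
```

```text
[ 0.49498821 -0.08555212  0.1762772 ] [[ 0.56153742 -0.1310572 ]
 [ 0.54486879 -0.01742864]
 [ 0.43301257 -0.03542428]] len 0.11484465034165285 0.11329456159800978
front 98.34542772147682 right -170.86046247960346 centre diag [ 0.49727499 -0.08324074]
bottom 0.11319269997097696 99.07659896584116 mid-based centre [ 0.49169419 -0.08481272] top front-based [ 0.49627675 -0.08234474]
```

The platen's centre is about 1 mm to +y of the TCP, allowing for the scene camera's bias. I'll correct and lower to just above the pin tip.

>>> step_arm(moves="15 -1.4 -2 -20 0; 15 -1.4 -2 -40 0; 15 -1.4 -2 -60 0; 15 -1.4 -2 -60 0; 15 -1.4 -2 -60 0")

```text
time: 16.2
ee_pos: [0.4931, -0.0875, 0.1153]
orientation: [0.0, 0.997, 0.071, 0.0]
force: [0.0, -0.1, -2.0]
width: 0.0218
```

```bash
python3 - <<'E'
from m import *
S=Cam(env.camera("scene"))
s=env.get_state();print(s["time"],s["ee_pos"],s["force"],s["ft_torque"])
cv2.imwrite("pics/j1.png",crop(S.img,185,140,70,60,11))
E
```

```text
16.25 [ 0.49364989 -0.08762347  0.11610882] [ 0.02157283 -0.68333208 -2.04866348] [-0.11044626 -0.01402609  0.00897779]
```

View pics/j1.png

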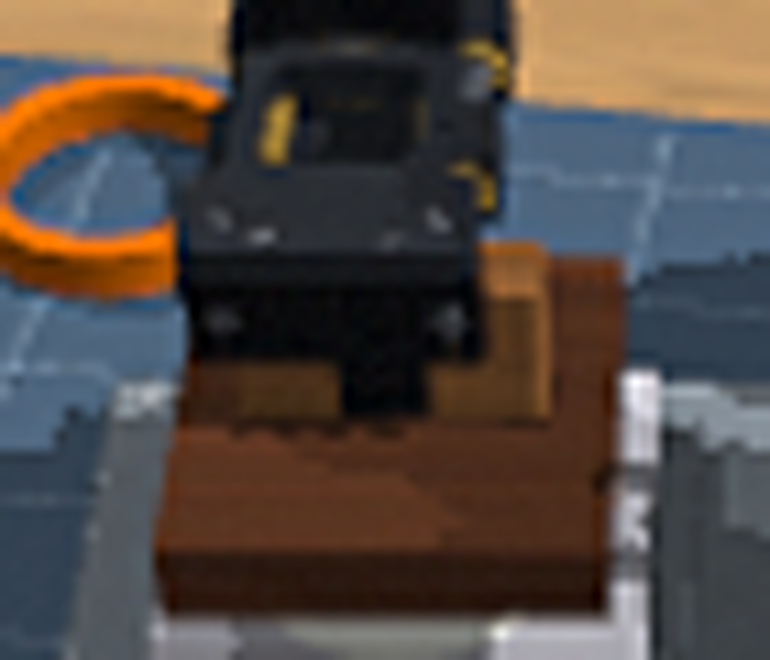

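```bash
python3 - <<'E'
from m import *
S=Cam(env.camera("scene"));s=env.get_state();z=s["ee_pos"][2]-.0447
P=S.plane(uz([(155,553),(613,555),(625,260)],185,140,11),z+.024)[:,:2]
B=S.plane(uz([(165,612),(605,612)],185,140,11),z)[:,:2]
a=lambda v:np.degrees(np.arctan2(v[1],v[0]))
print("len",np.linalg.norm(P[1]-P[0]),np.linalg.norm(P[2]-P[1]),"front",a(P[1]-P[0]),"right",a(P[2]-P[1])+180,"bot",a(B[1]-B[0]),"centre",(P[0]+P[2])/2,B.mean(0)-.0575*ex,P[:2].mean(0)-.0575*ex)
E
```

```text
len 0.11502708568784205 0.11379190746784186 front 98.02851263940485 right 8.831852075324207 bot 98.39806335605226 centre [ 0.49569704 -0.0849972 ] [ 0.49194878 -0.08657564] [ 0.49499203 -0.08436349]
```

By the same camera, the platen's centre (0.494, -0.0853) and the bed's (0.4942, -0.0858) agree within 1 mm, and the yaws match. I'll lower gently.

>>> step_arm(moves="15 0 0 -3 0; 15 0 0 -6 0; 15 0 0 -9 0; 15 0 0 -12 0; 15 0 0 -14 0")

```text
time: 16.8
ee_pos: [0.4925, -0.0874, 0.1001]
orientation: [-0.0, 0.997, 0.071, -0.0]
force: [0.6, 0.1, -3.3]
width: 0.0221
```

>>> step_arm(moves="15 0 0 -2 0; 15 0 0 -4 0; 15 0 0 -6 0; 15 0 0 -8 0; 15 0 0 -9 0")

```text
time: 17.3
ee_pos: [0.4926, -0.0874, 0.0913]
orientation: [-0.0, 0.997, 0.071, -0.0]
force: [-0.4, -0.7, -2.6]
width: 0.0217
```

>>> step_arm(moves="15 0 0 0 0; 15 0 0 0 0")

```text
time: 17.5
ee_pos: [0.4927, -0.0874, 0.0916]
orientation: [0.0, 0.997, 0.071, 0.0]
force: [0.2, -0.1, -3.3]
width: 0.0214
```

>>> step_arm(moves="15 0 0 -1 0; 15 0 0 -2 0; 15 0 0 -3 0; 15 0 0 -3 0; 15 0 0 -3 0", force=50)

```text
time: 18.0
ee_pos: [0.493, -0.0875, 0.0892]
orientation: [0.0, 0.997, 0.071, 0.0]
force: [-1.9, -0.1, 3.7]
width: 0.0219
```

>>> step_arm(moves="15 0 0 -1.5 0; 15 0 0 -3 0; 15 0 0 -4.5 0; 15 0 0 -4.5 0; 15 0 0 -4.5 0")

```text
time: 18.5
ee_pos: [0.493, -0.0875, 0.0845]
orientation: [0.0, 0.997, 0.071, 0.0]
force: [-2.6, 0.7, 6.8]
width: 0.0215
```

>>> step_arm(moves="15 0 0 -1 0; 15 0 0 -2 0; 15 0 0 -3 0; 15 0 0 -3 0; 15 0 0 -3 0")

```text
time: 19.0
ee_pos: [0.493, -0.0875, 0.0827]
orientation: [0.0, 0.997, 0.071, -0.0]
force: [-6.3, 2.2, 13.5]
width: 0.0218
```

>>> step_arm(moves="15 -0.4 0.2 -0.8 0; 15 -0.4 0.2 -0.8 0; 15 -0.4 0.2 -0.8 0")

```text
time: 19.3
ee_pos: [0.493, -0.0875, 0.0827]
orientation: [0.0, 0.997, 0.071, 0.0]
force: [-6.8, 1.8, 15.4]
width: 0.0216
```

```bash
python3 - <<'E'
from m import *
T,S=cams()
s=env.get_state();print(s["time"],s["ee_pos"],s["orientation"],s["force"],s["width"],s["ft_torque"],s["joint_vel"])
cv2.imwrite("pics/k1.png",crop(S.img,175,130,120,95,6));cv2.imwrite("pics/k2.png",S.img);cv2.imwrite("pics/k3.png",T.img)
lever(T,S)
E
```

```text
19.4 [ 0.49301474 -0.08752981  0.08265761] [2.64021526e-04 9.97489528e-01 7.08129850e-02 3.04275148e-04] [-6.65752473  1.89570349 15.9198466 ] 0.021571655752995574 [ 0.31684156  1.62689599 -0.0595416 ] [ 0.00159448 -0.00107345  0.00092871 -0.0004496  -0.00025189 -0.00096286]
knob [227.04761905 200.77380952] [266.6 174.4] [0.5161 0.0498 0.1379] x 0.0414 y 0.0018 ang 0.4401408335600203 0.45109607536346713
```

View pics/k1.png

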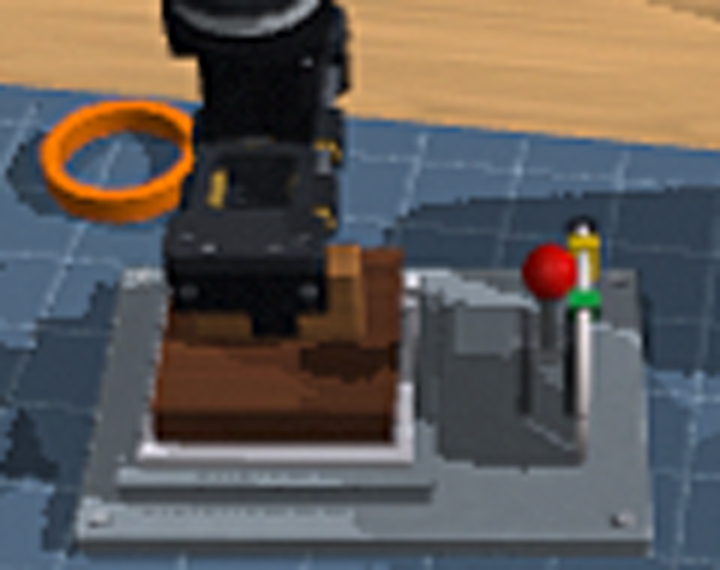

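View pics/k2.png

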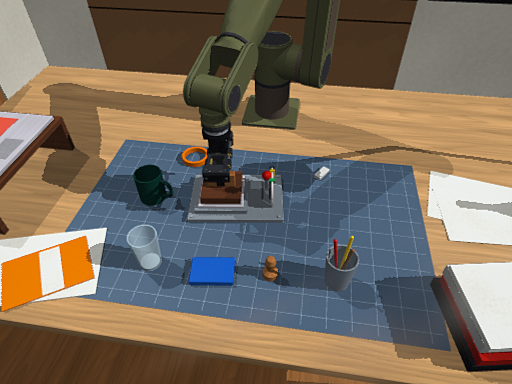

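View pics/k3.png

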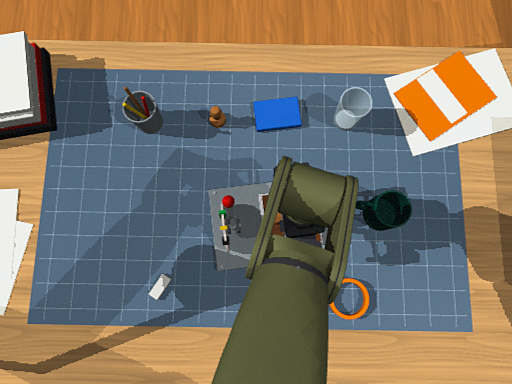

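The platen sits square, with an even white bed margin all round and parallel edges. The TCP stopped 8 mm below the seated height at 16 N, the knob is at the green mark (550,270)/(583,300), and the bystanders haven't moved. Handing in.

```bash
python3 - <<'E'
from station import env
s=env.get_state();print(s["time"],s["force"],s["ee_pos"]);print(env.close_job())
E
```

```text
19.4 [-6.65752473  1.89570349 15.9198466 ] [ 0.49301474 -0.08752981  0.08265761]
the job is handed in; nothing more can be done
None
```

The lever is on the green mark. The platen is over the pin, square with the bed, and I handed the job in at 19.4 s while still holding it pressed to the bed's stop.

- **Lever:** the first pull left it at about 0.39 rad, short of the mark. On my correction the gripper came down off-centre and pushed the lever to about 0.65 rad, with a sideways force of about 39 N at the wrist. I gripped the knob again and pulled it back. After release, the two views together gave 0.44 rad, though singly they read 0.446 and 0.421. The last check read 0.44–0.45.
- **Platen:** it went over the pin with no extra force. In the last picture its edges are parallel to the bed's.
- **Press:** the tool stopped 8 mm below the seated height with an upward force of about 16 N, against about 10 N needed in all. About 7 N of sideways force against the pin remained, and a small correction did not remove it.
- **Other things on the desk:** comparing the pictures by eye, they have not moved.

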